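Stand the slumped file back up in the row

TASK

At the registration desk a lever-arch file has slumped away from its row and leans on the label printer. With the fingertips push it back upright beside its neighbours, and push its spine in until it is in line with theirs; only push it, do not pinch it or lift it, and leave the other files and the things around it where they stand. Finish with the hand clear of everything.

Things in the scene. Friction and masses are not known exactly. Their poses are not given: they have to be found in the camera images.
- file_slumped: Slumped A5 lever-arch file, a rigid white box with a blue spine band: spine 60 mm wide, 190 deep, 230 high, about 0.5 to 0.75 kg. Origin: centre of its underside. Own x runs from spine (-95 mm) to open back edge (+95), y across the covers (-30, +30), z up its height. It starts leaning 24 to 29 deg, its top towards +y, on the printer's upper edge, its spine 20 to 55 mm out of line.
- slumped_top_edge (a point): Middle of the top edge of the slumped file's printer-side cover, (0, 30, 230) mm in its frame; at the start it hangs over the printer about 205 mm above the desk. Pushed from there towards the row, the file turns about the lower edge of that cover, and once within 14 deg of upright it drops onto its foot by itself, touching file_next or up to 11 mm clear of it.
- slumped_spine (a point): Middle of the slumped file's spine, (-95, 0, 115) mm in its frame; the spine faces the robot. Standing upright, the file slides on the desk (friction about 0.35) when pushed in squarely here or higher, up to 190 mm above the desk, without tipping.
- file_next: Standing file next to the slumped one, alike in size, look and axes; origin at the centre of its underside. Its spine gives the line of the row: the spine of the slumped file is in line when both origins have the same x in this frame.
- file_end: Standing file at the far end of the row, alike in size, look and axes, between file_next and the bookend. Origin at the centre of its underside.
- bookend: Fixed dark steel bookend at the -y end of the row: upright plate 150 mm deep, 190 mm high, foot 110 mm wide away from the files. Origin on the desk in the plate's face towards the files, in the line of the spines; x runs in along the files' depth, y along the row towards the printer.
- printer: Fixed desktop label printer, black over grey, 215 mm deep (x), 150 mm wide (y), 150 mm high with a flat top. Origin at the centre of its underside, axes parallel to the bookend's. Its side is about 70 to 85 mm from the foot of the slumped file.
- tube_rack: Loose white tube rack with seven blue-capped tubes, 56 x 136 mm, 101 mm high over the caps, in front of the printer. Origin at the centre of its underside, long side along y.
- sanitizer: Loose pump bottle, 62 mm across, 170 mm high, near the bookend. Origin at the centre of its underside.
- specimen_jar: Loose sealed jar, 52 mm across, 68 mm high, in front of the row. Origin at the centre of its underside.
Mind the look-alikes: they are no part of the job. Leave any purple look-alike of the file_next alone.

How it is judged:
At the end, for the whole second after the job is handed in: The slumped file stands still on its foot, upright within 3 degrees, beside file_next (gap under 30 mm), square to it within 5 degrees and with its spine in line with that of file_next within 7 mm; both other files still stand upright (angle between each of file_slumped, file_next, file_end's own z axis and vertical below 0.05 rad and height (world z) of file_slumped below 0.006 m and x of file_slumped in the frame of file_next between -0.007 and 0.007 m and y of file_slumped in the frame of file_next between 0.055 and 0.09 m and angle between the x axis of file_slumped and the x axis of file_next, either way round below 0.09 rad and linear speed of file_slumped below 0.01 m/s); the robot touches nothing.
It fails at once if the slumped file is lifted off the desk (underside centre over 30 mm up) (height (world z) of file_slumped above 0.03 m).
It fails at once if the slumped file is pinched: the fingers press on both of its covers at once (contact force between the fingers and file_slumped_c0 above 2 N and contact force between the fingers and file_slumped_c1 above 2 N).
It fails at once if a neighbouring file is shifted over 15 mm or tipped (distance of any of file_next, file_end from where it was at the start of the episode above 0.015 m or angle between any of file_next, file_end's own z axis and vertical above 0.15 rad).
It fails at once if the tube rack, the pump bottle or the jar is shifted over 15 mm or tipped (distance of any of tube_rack, sanitizer, specimen_jar from where it was at the start of the episode above 0.015 m or angle between any of tube_rack, sanitizer, specimen_jar's own z axis and vertical above 0.2 rad).
It also fails if it takes over 58 s, if anything falls off the work surface, if the arm or the gripper's body presses on something with over 40 N, if the wrist force passes 120 N, or if a joint passes its speed limit or range.

ROBOT

A 6-joint arm with a two-finger parallel gripper is mounted at the origin on the work surface. World frame = base frame: x ahead of the robot, y to its left, z up, the work surface at z = 0. Lengths are in m, angles in rad, forces in N, time in s.
With the tool pointing down it reaches from about 0.25 to 0.85 m from the base axis. Payload 12.5 kg.
Tool frame: the origin (TCP) lies between the finger pads; the fingertips stand 25 mm ahead of it and the grasp point (between the pads) lies 6 mm ahead of it (bot.tips_ahead is the x of the fingertips in the tool frame, in m); x points along the fingers, y is the direction in which the jaws open and shut, and the axes are right-handed (so a half turn about x gives the same grasp; the last joint's range is limited). The gripper opens to 93 mm and grips with 3 to 60 N. Pads are 15 mm wide; open, the fingers measure 128 mm over their backs; the gripper's body (75 mm by 188 mm) begins 65 mm behind the grasp point.
Start: joints at [-1.328, 0.351, 1.652, -0, 1.139, -0.085], TCP at [0.177, -0.521, 0.244] pointing down, gripper open.
Joint ranges: [-2.75, 2.75], [-0.79, 2.1], [0.01, 2.65], [-1.57, 4.71], [0.07, 3.14], [-2.87, 2.87]. Speed limits (rad/s): [2.22, 2.22, 2.79, 3.14, 3.14, 3.14].

INTERFACE

Orientations are given as a 3x3 rotation matrix whose columns are the frame's x, y, z axes.
In Python, from plant import bot gives the robot as it stands.
- The arm moves only by the shell command python3 -m jog 'ROWS' [OPENING] [FORCE]. ROWS is a JSON object of lists of equal length, an entry for each row: "delta_pos": the shift along the world's x, y, z in m, a list of three; "twist": the turn, a rotation vector about the world's x, y, z in rad, a list of three. In form: {"delta_pos": [[x, y, z], ...], "twist": [[wx, wy, wz], ...]}. A call has 1 to 20 rows; each row is the pose to reach, as a shift and turn from the pose commanded when the call began; what a row does not reach only later rows make up. A row lasts 1/10 s, in which the tool goes at most 50 mm and 8.59 degrees, less where a joint would pass 70% of its speed; a pose out of reach is approached as far as the arm can. A call with a gripper value outside its range is refused whole. OPENING is the gripper's target within -1 to 1 (fully open at 1, half-way at 0, shut at -1), set as the call begins (- or left out, the last holds). The fingers move at their own pace and stop on an object; FORCE is the grip in N (left out, the last holds). Time passes only in rows, so rows that repeat a pose let the fingers close. It gives the time, the measured TCP pose, the force and the opening at its end, in the units of the state.
- bot.get_obs(): the state, without advancing time (a new reading comes with each control period).
- bot.get_image(name): name is "scene" or "top" or "wrist"; returns the picture (480x640x3 uint8, blue, green, red); there is no depth.
- bot.camera_info(name): a dict with "fx", "fy", "cx", "cy" (pixels), "R" (3x3) and "t" (3): a world point X has camera coordinates R X + t; the wrist camera has in their place "tool_from_camera" (4x4, takes a point from camera to tool coordinates, whose origin is the TCP and whose axes are the tool frame's). Camera axes: x right, y down, z forward; pixel columns grow to the right and rows downward; lengths in m; the calibration is good to about 2 mm. The wrist camera is an equidistant fisheye: a pixel r from the principal point sees the ray r / f radians off the axis. A picture is of the moment at which its call begins: read the wrist's pose just before it. camera_info takes no time and is no camera call.
- bot.sign_off(): hands the job in, once; it reports no verdict.
The state is a dict: "clock": time; "joint_pos": joint angles; "dq": joint speeds; "joint_torque": joint torques, N m; "eef_pos": TCP position; "ee_rot": TCP orientation; "ft_force": force on the tool from outside, world axes, zero at the start; "ft_torque": the same for the moment, N m; "opening": finger opening in m.
Only numpy, scipy, OpenCV 4.12 (cv2) and the standard library are available. Lean on these libraries where they do the work, as an engineer would, in place of code of your own. Each camera call takes 0.05 s, during which the arm holds its last target.

## Working session

There is one attempt and no reset: what is moved stays moved. The work goes in short steps, Python scripts to look and compute and a shell command to move; the robot and the scene stay as the last step left them, time stands still between calls to the robot, and variables do not carry over. Pictures are saved under pics/ and viewed, and the job is handed in when it is done.

```bash
ls; mkdir -p pics; python3 - <<'E'
from plant import bot
import cv2,numpy as np
np.set_printoptions(precision=4,suppress=True)
for n in ["scene","top","wrist"]:
    i=bot.get_image(n); cv2.imwrite(f"pics/{n}0.png",i); print(n,bot.camera_info(n))
print(bot.get_obs())
E
```

```text
pics
scene {'fx': 452.0112764755426, 'fy': 452.0112764755426, 'cx': 318.7063567317255, 'cy': 247.43488709651018, 'R': array([[-0.3503,  0.9366,  0.0049],
       [ 0.8953,  0.3364, -0.292 ],
       [-0.2752, -0.0979, -0.9564]]), 't': array([ 0.1934, -0.3739,  1.2504])}
top {'fx': 496.375532254836, 'fy': 496.375532254836, 'cx': 328.8629271170225, 'cy': 247.30386720635545, 'R': array([[-0.0121, -0.9996, -0.0273],
       [-0.993 ,  0.0152, -0.1173],
       [ 0.1176,  0.0257, -0.9927]]), 't': array([-0.0186,  0.4602,  1.33  ])}
wrist {'fx': 371.64829954431775, 'fy': 371.64829954431775, 'cx': 315.7947416073449, 'cy': 237.5460325785041, 'tool_from_camera': array([[ 0.0008, -0.2684,  0.9633, -0.1409],
       [ 1.    , -0.0004, -0.0009, -0.0009],
       [ 0.0006,  0.9633,  0.2684, -0.0742],
       [ 0.    ,  0.    ,  0.    ,  1.    ]])}
{'clock': 0.15, 'joint_pos': array([-1.3276,  0.3511,  1.6522,  0.    ,  1.1391, -0.0846]), 'dq': array([-0.0001, -0.0017, -0.0033,  0.0005,  0.0004,  0.    ]), 'joint_torque': array([  0.0007, -49.7462, -28.5345,   0.0699,   0.0246,  -0.0001]), 'eef_pos': array([ 0.1771, -0.5205,  0.2432]), 'ee_rot': array([[-0.0002,  0.322 , -0.9467],
       [ 0.0008, -0.9467, -0.322 ],
       [-1.    , -0.0008, -0.0001]]), 'ft_force': array([ 0.0292, -0.4738,  0.7066]), 'ft_torque': array([ 0.0309, -0.0314, -0.0241]), 'opening': 0.09280018972453295}
```

View pics/scene0.png

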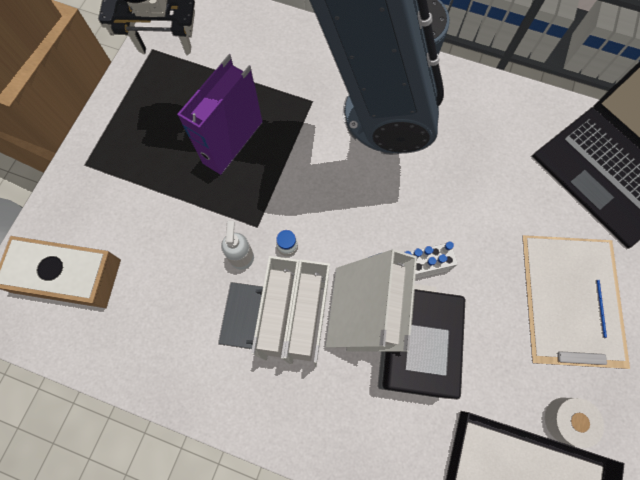

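View pics/top0.png

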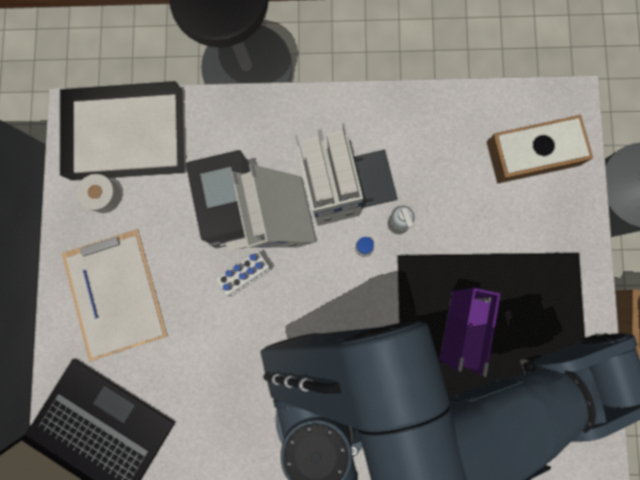

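View pics/wrist0.png

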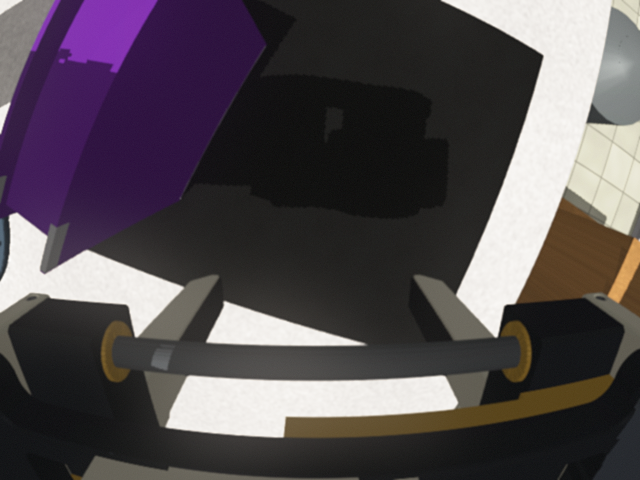

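The top view shows the two standing files at about (330,165), the slumped one from (245,200) to (310,240) leaning on the printer at (220,195), the rack at (245,272), the jar at (365,245) and the bottle at (402,220). The purple look-alike is at (470,330), next to the arm. I'll zoom in to get points.

```bash
cat > h.py <<'E'
import numpy as np,cv2
from plant import bot
np.set_printoptions(precision=4,suppress=True)
def ray(n,u,v):
    c=bot.camera_info(n);R=np.array(c['R']);t=np.array(c['t'])
    d=R.T@np.array([(u-c['cx'])/c['fx'],(v-c['cy'])/c['fy'],1]);o=-R.T@t
    return o,d/np.linalg.norm(d)
def plane(n,u,v,z):
    o,d=ray(n,u,v);return o+d*(z-o[2])/d[2]
def tri(*obs):
    A=np.zeros((3,3));b=np.zeros(3);rs=[ray(*q) if isinstance(q[0],str) else q for q in obs]
    for o,d in rs:
        P=np.eye(3)-np.outer(d,d);A+=P;b+=P@o
    X=np.linalg.solve(A,b)
    return X,[np.linalg.norm((np.eye(3)-np.outer(d,d))@(X-o)) for o,d in rs]
def proj(n,X):
    c=bot.camera_info(n);p=np.array(c['R'])@X+np.array(c['t']);return c['fx']*p[0]/p[2]+c['cx'],c['fy']*p[1]/p[2]+c['cy']
def wray(u,v,pos,Rt):
    c=bot.camera_info('wrist');T=np.array(c['tool_from_camera'])
    a,b=u-c['cx'],v-c['cy'];r=np.hypot(a,b);th=r/c['fx']
    d=np.array([np.sin(th)*a/r,np.sin(th)*b/r,np.cos(th)])
    return pos+Rt@T[:3,3],Rt@T[:3,:3]@d
E
python3 - <<'E'
import cv2
i=cv2.imread('pics/top0.png');cv2.imwrite('pics/topc.png',cv2.resize(i[110:300,180:440],None,fx=3,fy=3,interpolation=cv2.INTER_CUBIC))
i=cv2.imread('pics/scene0.png');cv2.imwrite('pics/scenec.png',cv2.resize(i[215:405,215:475],None,fx=3,fy=3,interpolation=cv2.INTER_CUBIC))
E
```

```text
(no output)
```

View pics/topc.png

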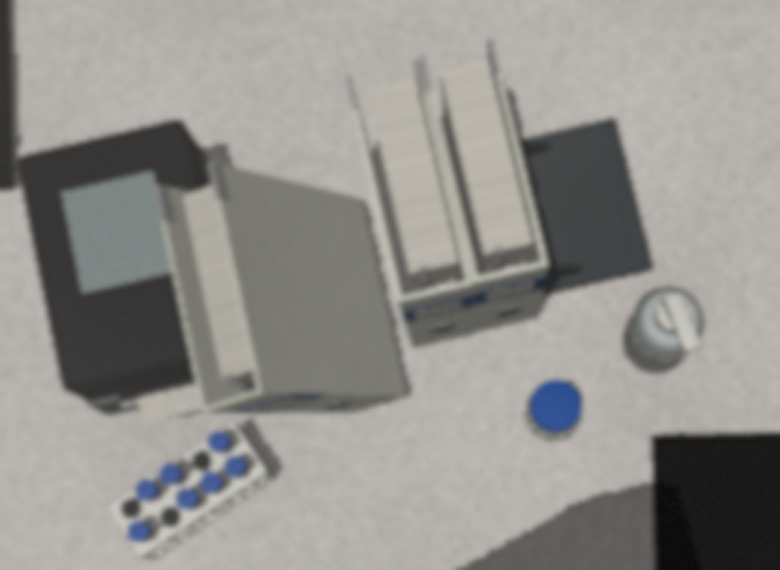

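View pics/scenec.png

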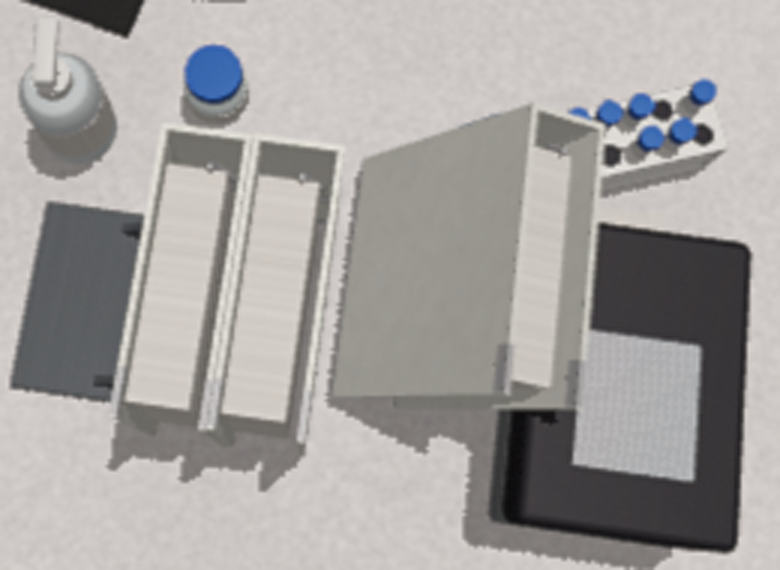

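```bash
cat > m.py <<'E'
from h import *
T=lambda u,v:("top",u/3+180-.33,v/3+110-.33)
S=lambda u,v:("scene",u/3+215-.33,v/3+215-.33)
P={'sl_rowtop_spine':(T(262,390),S(532,103)),'sl_rowtop_back':(T(218,148),S(503,396)),
'sl_prtop_spine':(T(206,410),S(603,125)),'sl_prtop_back':(T(163,186),S(575,408)),
'sl_rowbot_spine':(T(409,393),S(362,160)),'sl_rowbot_back':(T(366,200),S(330,398)),
'next_top_spine_pr':(T(402,302),S(343,148)),'next_top_back_pr':(T(350,77),S(302,440)),
'end_top_spine_be':(T(548,265),S(164,127)),'end_back_be':(T(490,42),S(113,403)),
'jar':(T(556,404),S(213,72)),'rackcap':(T(220,441),S(704,91)),
'rack_capB':(T(237,466),S(683,130)),'pr_frontleft':(T(66,390),S(748,245)),'pr_backleft':(T(20,158),S(735,548)),'pr_backright':(T(180,122),S(505,520)),
'san':(T(668,300),S(55,75))}
for k,(a,b) in P.items():
    X,e=tri(a,b);print(k,X,e)
E
python3 m.py
```

```text
sl_rowtop_spine [0.4549 0.1145 0.2362] [np.float64(0.001508705445473665), np.float64(0.0015087054454737002)]
sl_rowtop_back [0.6429 0.1504 0.252 ] [np.float64(0.004859419996649348), np.float64(0.004859419996649417)]
sl_prtop_spine [0.4433 0.1645 0.208 ] [np.float64(0.0026843704409225356), np.float64(0.0026843704409225764)]
sl_prtop_back [0.6275 0.2024 0.203 ] [np.float64(0.0032708164233939386), np.float64(0.0032708164233940075)]
sl_rowbot_spine [0.4778 0.0123 0.0296] [np.float64(0.0024000066616202353), np.float64(0.0024000066616202396)]
sl_rowbot_back [0.6617 0.0522 0.0176] [np.float64(0.0031870027949679387), np.float64(0.0031870027949680315)]
next_top_spine_pr [0.5242 0.0073 0.2238] [np.float64(0.002618885839708727), np.float64(0.0026188858397087535)]
next_top_back_pr [0.708  0.0476 0.2233] [np.float64(0.002746430563092556), np.float64(0.0027464305630925446)]
end_top_spine_be [ 0.5519 -0.1083  0.2223] [np.float64(0.0022881637042469387), np.float64(0.0022881637042470203)]
end_back_be [ 0.7284 -0.0663  0.2403] [np.float64(0.0012805416525491905), np.float64(0.0012805416525492202)]
jar [ 0.4611 -0.1201  0.0664] [np.float64(0.001872741803933522), np.float64(0.0018727418039335938)]
rackcap [0.4151 0.1799 0.2501] [np.float64(0.036400028463414814), np.float64(0.03640002846341479)]
rack_capB [0.4053 0.189  0.1422] [np.float64(0.04039910111862504), np.float64(0.040399101118625005)]
pr_frontleft [0.4699 0.2933 0.1463] [np.float64(0.001796570535089805), np.float64(0.001796570535089703)]
pr_backleft [0.6691 0.3359 0.1513] [np.float64(0.0026755117847453267), np.float64(0.0026755117847453804)]
pr_backright [0.7037 0.1971 0.1348] [np.float64(0.002924799418062775), np.float64(0.0029247994180627936)]
san [ 0.532  -0.207   0.1692] [np.float64(0.00346243379302193), np.float64(0.0034624337930219853)]
```

Slumped file: tilt about 26.9°, spine about 43 mm out of line, row yaw about 13°. Its top edge is about (0.535, 0.184, 0.2055), which agrees with the 205 mm in the text. I'll rise first and half-close the fingers, so they make a 46 mm stance along the edge.

```bash
python3 -m jog '{"delta_pos":[[0,0,0.04],[0,0,0.08],[0,0,0.12],[0,0,0.16],[0,0,0.19]],"twist":[[0,0,0],[0,0,0],[0,0,0],[0,0,0],[0,0,0]]}' 0 20
python3 -m jog '{"delta_pos":[[0.018,0.038,0],[0.036,0.076,0],[0.054,0.114,0],[0.072,0.152,0],[0.09,0.19,0],[0.108,0.228,0],[0.126,0.266,0],[0.144,0.304,0],[0.162,0.342,0],[0.18,0.38,0],[0.198,0.418,0],[0.216,0.456,0],[0.234,0.494,0],[0.252,0.532,0],[0.27,0.57,0],[0.288,0.608,0],[0.306,0.646,0],[0.324,0.684,0],[0.342,0.722,0],[0.351,0.745,0]],"twist":[[0,0,0.07],[0,0,0.15],[0,0,0.22],[0,0,0.29],[0,0,0.37],[0,0,0.44],[0,0,0.51],[0,0,0.59],[0,0,0.66],[0,0,0.74],[0,0,0.81],[0,0,0.88],[0,0,0.96],[0,0,1.03],[0,0,1.1],[0,0,1.18],[0,0,1.25],[0,0,1.32],[0,0,1.4],[0,0,1.47]]}'
python3 - <<'E'
from h import *
o=bot.get_obs();print(o['eef_pos'],o['ee_rot'],o['joint_pos'],o['opening'])
for n in ['top','scene','wrist']: cv2.imwrite(f'pics/{n}1.png',bot.get_image(n))
E
```

```text
clock: 0.65
eef_pos: [0.1771, -0.5206, 0.4361]
ee_rot: [[0.0, 0.322, -0.947], [-0.002, -0.947, -0.322], [-1.0, 0.002, 0.0]]
ft_force: [0.7, -0.3, 0.1]
opening: 0.0576
clock: 2.65
eef_pos: [0.5287, 0.2268, 0.4327]
ee_rot: [[-0.001, 0.973, 0.23], [-0.0, 0.23, -0.973], [-1.0, -0.001, -0.0]]
ft_force: [0.3, -0.3, 0.3]
opening: 0.0461
[0.5287 0.2268 0.4327] [[-0.0011  0.9733  0.2295]
 [-0.0001  0.2295 -0.9733]
 [-1.     -0.0011 -0.0001]] [0.3242 0.2827 1.2896 0.0002 1.5704 0.0926] 0.046144393557275544
```

View pics/wrist1.png

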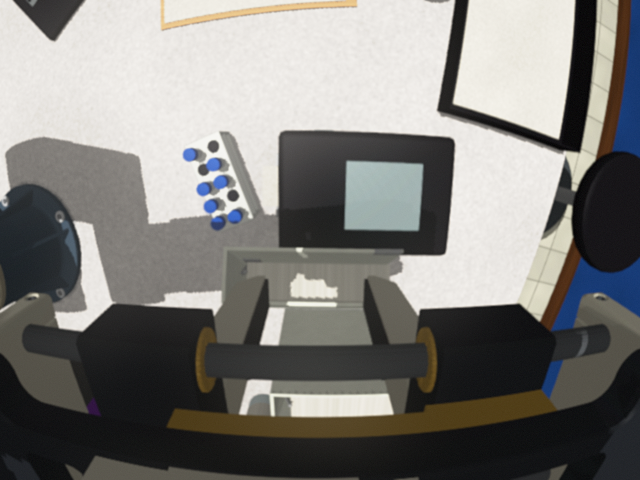

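View pics/scene1.png

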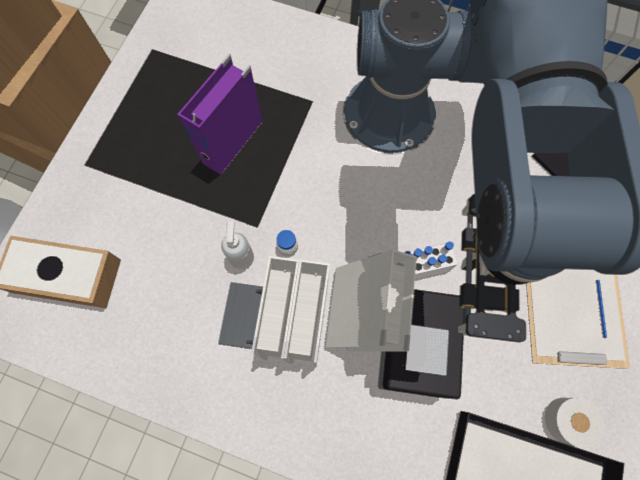

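```bash
python3 - <<'E'
from h import *
o=bot.get_obs();p,R=o['eef_pos'],o['ee_rot']
ey=np.array([-.225,.9744,0])
for uv,z in [((226,248),.2055),((402,251),.2055),((282,135),.15),((452,140),.15)]:
    a,d=wray(*uv,p,R);X=a+d*(z-a[2])/d[2];print(uv,X,ey@X)
print('tcp',ey@p)
E
```

```text
(226, 248) [0.4434 0.1661 0.2055] 0.06210452271444116
(402, 251) [0.6255 0.205  0.2055] 0.05903877837050631
(282, 135) [0.4725 0.2921 0.15  ] 0.17832816671485618
(452, 140) [0.666  0.3361 0.15  ] 0.17762159257753576
tcp 0.10058439705008361
```

The wrist view confirms the edge: the top-edge ends at (226,248) and (402,251) match the triangulated points within 3 mm. The fingers are 32 mm clear, so I'll descend to TCP z 0.205, then push towards −y of the row in small steps.

```bash
python3 -m jog '{"delta_pos":[[0,0,-0.04],[0,0,-0.08],[0,0,-0.12],[0,0,-0.16],[0,0,-0.19],[0,0,-0.21],[0,0,-0.228],[0,0,-0.228]],"twist":[[0,0,0],[0,0,0],[0,0,0],[0,0,0],[0,0,0],[0,0,0],[0,0,0],[0,0,0]]}'
python3 -m jog '{"delta_pos":[[0.0022,-0.0097,0],[0.0045,-0.0195,0],[0.0067,-0.0292,0],[0.0083,-0.036,0],[0.0099,-0.0429,0],[0.0115,-0.0497,0],[0.013,-0.0565,0]],"twist":[[0,0,0],[0,0,0],[0,0,0],[0,0,0],[0,0,0],[0,0,0],[0,0,0]]}'
python3 - <<'E'
from h import *
o=bot.get_obs();print(o['ft_force'],o['ft_torque'])
for n in ['top','scene','wrist']: cv2.imwrite(f'pics/{n}2.png',bot.get_image(n))
E
```

```text
clock: 3.6
eef_pos: [0.5269, 0.2229, 0.2039]
ee_rot: [[-0.004, 0.975, 0.223], [-0.001, 0.223, -0.975], [-1.0, -0.004, 0.001]]
ft_force: [1.0, -1.2, 0.0]
opening: 0.0465
clock: 4.3
eef_pos: [0.5412, 0.1672, 0.2057]
ee_rot: [[-0.0, 0.974, 0.225], [-0.0, 0.225, -0.974], [-1.0, -0.0, 0.0]]
ft_force: [0.3, 1.1, -0.1]
opening: 0.0465
[ 0.3094  1.0843 -0.0625] [ 0.0426 -0.1026 -0.0568]
```

View pics/scene2.png

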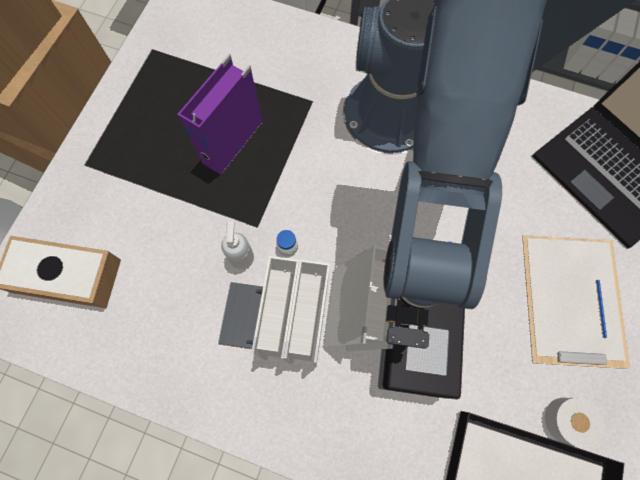

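View pics/wrist2.png

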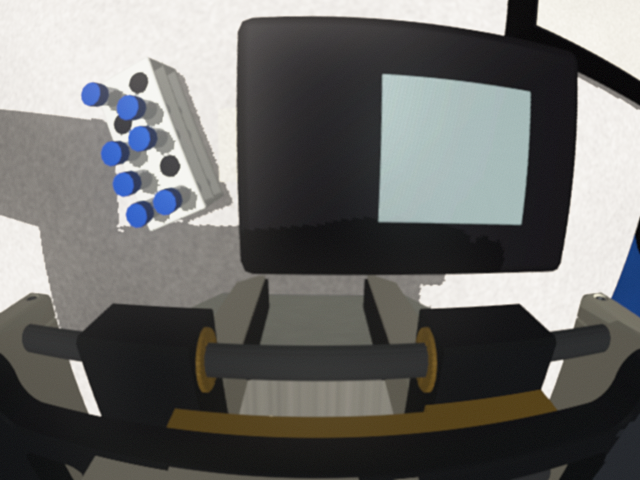

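The file is turning up as planned at about 1 N. I'll push on slowly, past the 14° point.

```bash
python3 -m jog '{"delta_pos":[[0.0011,-0.0049,0],[0.0022,-0.0097,0],[0.0034,-0.0146,0],[0.0045,-0.0195,0],[0.0056,-0.0244,0],[0.0067,-0.0292,0],[0.0079,-0.0341,0],[0.009,-0.039,0],[0.0101,-0.0438,0],[0.011,-0.048,0],[0.011,-0.048,0],[0.011,-0.048,0],[0.011,-0.048,0]],"twist":[[0,0,0],[0,0,0],[0,0,0],[0,0,0],[0,0,0],[0,0,0],[0,0,0],[0,0,0],[0,0,0],[0,0,0],[0,0,0],[0,0,0],[0,0,0]]}'
python3 -m jog '{"delta_pos":[[-0.009,0.039,0],[-0.018,0.078,0],[-0.018,0.078,0.05],[-0.018,0.078,0.1],[-0.018,0.078,0.15],[-0.018,0.078,0.19],[-0.1,0.078,0.19],[-0.1,0.078,0.19]],"twist":[[0,0,0],[0,0,0],[0,0,0],[0,0,0],[0,0,0],[0,0,0],[0,0,0],[0,0,0]]}'
python3 - <<'E'
from h import *
o=bot.get_obs();print(o['eef_pos'],o['ft_force'],o['ft_torque'])
for n in ['top','scene','wrist']: cv2.imwrite(f'pics/{n}3.png',bot.get_image(n))
i=cv2.imread('pics/top3.png');cv2.imwrite('pics/topc3.png',cv2.resize(i[110:300,180:440],None,fx=3,fy=3,interpolation=cv2.INTER_CUBIC))
i=cv2.imread('pics/scene3.png');cv2.imwrite('pics/scenec3.png',cv2.resize(i[215:405,215:475],None,fx=3,fy=3,interpolation=cv2.INTER_CUBIC))
E
```

```text
clock: 5.75
eef_pos: [0.5521, 0.12, 0.2056]
ee_rot: [[-0.0, 0.974, 0.225], [0.0, 0.225, -0.974], [-1.0, -0.0, -0.0]]
ft_force: [-0.4, 0.2, -0.3]
opening: 0.0464
clock: 6.55
eef_pos: [0.4507, 0.198, 0.3967]
ee_rot: [[0.002, 0.974, 0.225], [0.001, 0.225, -0.974], [-1.0, 0.002, -0.0]]
ft_force: [0.6, 0.1, 0.7]
opening: 0.047
[0.4507 0.198  0.3967] [0.5669 0.1189 0.707 ] [-0.013  -0.0695 -0.0479]
```

View pics/scenec3.png

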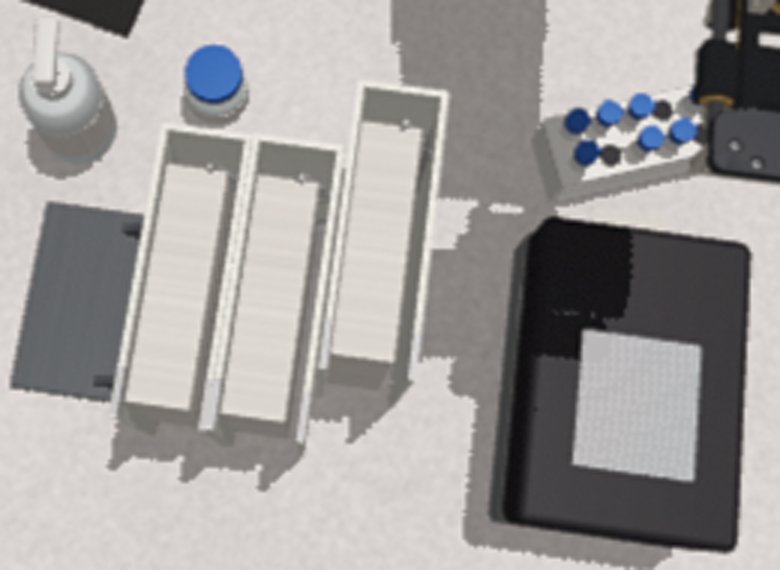

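View pics/topc3.png

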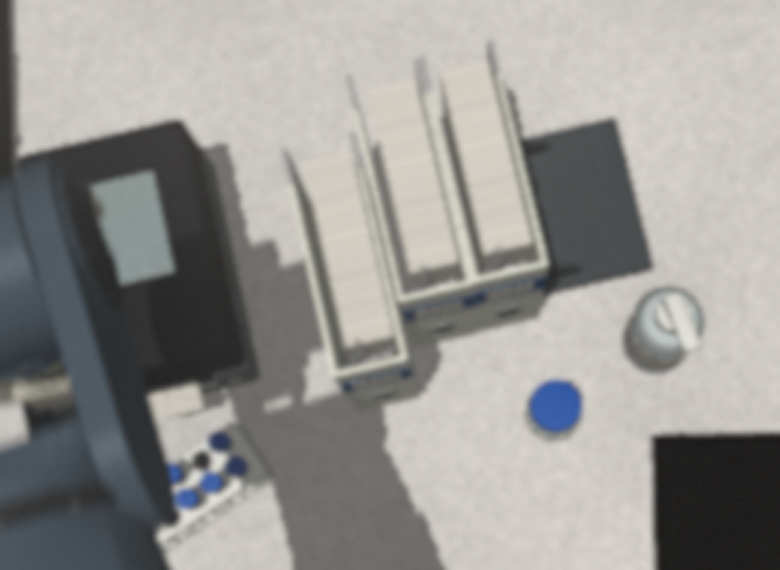

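The file is upright, about 5 mm from its neighbour; its spine is at scene-crop (362,84)-(447,94) and top-crop (336,376)-(407,357). Next I'll measure how far its spine is from the row line.

```bash
cat > m2.py <<'E'
from h import *
T=lambda u,v:("top",u/3+180-.33,v/3+110-.33)
S=lambda u,v:("scene",u/3+215-.33,v/3+215-.33)
ex=np.array([.9744,.225,0]);ey=np.array([-.225,.9744,0])
P={'slA':(T(336,376),S(447,94)),'slB':(T(407,357),S(361,83)),'nA':(T(401,302),S(341,149)),'nB/e':(T(474,284),S(250,138)),'eB':(T(548,265),S(164,127)),
'slbackA':(T(288,150),S(414,378)),'slbackB':(T(350,140),S(322,366)),'nbackA':(T(351,78),S(302,440)),'ebackB':(T(491,42),S(113,403))}
for k,ab in P.items():
    X,e=tri(*ab);print(k,X[2],[ (lambda Y:(round(ex@Y,4),round(ey@Y,4)))(plane(*q,.23)) for q in ab],ex@X,ey@X)
E
python3 m2.py
```

```text
slA 0.22698174063507412 [(np.float64(0.4668), np.float64(-0.0501)), (np.float64(0.4682), np.float64(-0.0446))] 0.4673187735435318 -0.04714654525350173
slB 0.229285697524162 [(np.float64(0.468), np.float64(-0.1072)), (np.float64(0.4682), np.float64(-0.1019))] 0.46804168713371325 -0.1045418562108894
nA 0.2225377939262374 [(np.float64(0.5114), np.float64(-0.1128)), (np.float64(0.5148), np.float64(-0.1094))] 0.5128429133831442 -0.1110882823564346
nB/e 0.22166321247425794 [(np.float64(0.5115), np.float64(-0.1715)), (np.float64(0.5152), np.float64(-0.1693))] 0.5130807731349529 -0.17092405038751557
eB 0.2222769522789926 [(np.float64(0.5121), np.float64(-0.2312)), (np.float64(0.5153), np.float64(-0.2263))] 0.5134066699529677 -0.22966696463129563
slbackA 0.22433920908309188 [(np.float64(0.6521), np.float64(-0.0543)), (np.float64(0.6547), np.float64(-0.0462))] 0.654067853262331 -0.04987948667519492
slbackB 0.21384061642048244 [(np.float64(0.648), np.float64(-0.1039)), (np.float64(0.6549), np.float64(-0.1038))] 0.653198229457283 -0.10370308518611944
nbackA 0.22081125198743465 [(np.float64(0.6973), np.float64(-0.1164)), (np.float64(0.7008), np.float64(-0.1102))] 0.7004814637635197 -0.1132625268223503
ebackB 0.23954519657793777 [(np.float64(0.6986), np.float64(-0.2315)), (np.float64(0.6941), np.float64(-0.2287))] 0.6948359312072306 -0.22897051487231457
```

```bash
python3 - <<'E'
from h import *
from scipy.spatial.transform import Rotation as Q
o=bot.get_obs();R=o['ee_rot']
ex=np.array([.9744,.225,0]);ey=np.array([-.225,.9744,0]);z=np.array([0,0,1.])
f=np.pi/6
X=np.sin(f)*ex-np.cos(f)*z;Y=-ey;G=np.c_[X,Y,np.cross(X,Y)]
rv=Q.from_matrix(G@R.T).as_rotvec();print(rv,np.linalg.norm(rv))
print(Q.from_rotvec([0.18,-0.72,-1.5]).as_matrix()@R-G)
p=o['eef_pos'];print(p,.408*ex-.0757*ey+z*.4-p)
E
```

```text
[ 0.4931 -0.3059 -1.5324] 1.6385493775997204
[[ 0.0473 -0.1232  0.0049]
 [-0.4319  0.0796 -0.1172]
 [ 0.0835  0.4348  0.0543]]
[0.4511 0.1981 0.3964] [-0.0365 -0.18    0.0036]
```

```bash
python3 -m jog '{"delta_pos":[[-0.003,-0.015,0],[-0.006,-0.03,0],[-0.009,-0.045,0],[-0.012,-0.06,0],[-0.015,-0.075,0],[-0.018,-0.09,0],[-0.021,-0.105,0],[-0.024,-0.12,0],[-0.027,-0.135,0],[-0.03,-0.15,0],[-0.033,-0.165,0],[-0.036,-0.18,0],[-0.036,-0.18,0],[-0.036,-0.18,0],[-0.036,-0.18,0]],"twist":[[0.041,-0.026,-0.128],[0.082,-0.051,-0.256],[0.123,-0.077,-0.383],[0.164,-0.102,-0.511],[0.205,-0.128,-0.638],[0.247,-0.153,-0.766],[0.288,-0.179,-0.894],[0.329,-0.204,-1.021],[0.37,-0.23,-1.149],[0.411,-0.255,-1.277],[0.452,-0.281,-1.404],[0.493,-0.306,-1.532],[0.493,-0.306,-1.532],[0.493,-0.306,-1.532],[0.493,-0.306,-1.532]]}' -1 10
python3 - <<'E'
from h import *
o=bot.get_obs();p=o['eef_pos'];print(p,o['ee_rot'],o['joint_pos'])
ex=np.array([.9744,.225,0]);ey=np.array([-.225,.9744,0]);print(ex@p,ey@p)
for n in ['top','wrist']: cv2.imwrite(f'pics/{n}4.png',bot.get_image(n))
E
```

```text
clock: 8.2
eef_pos: [0.4166, 0.0181, 0.3958]
ee_rot: [[0.486, 0.228, -0.844], [0.115, -0.974, -0.197], [-0.866, -0.001, -0.499]]
ft_force: [0.3, -0.0, 0.3]
opening: 0.0007
[0.4166 0.0181 0.3958] [[ 0.486   0.228  -0.8437]
 [ 0.1145 -0.9737 -0.1971]
 [-0.8664 -0.0008 -0.4993]] [-0.1955 -0.28    2.0166  0.2592  0.9382  1.0415]
0.410061728217024 -0.07607045344355323
```

View pics/wrist4.png

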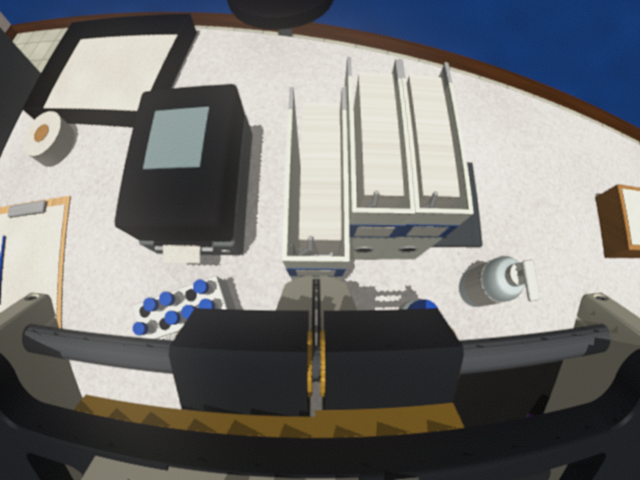

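The closed fingers are lined up with the slumped file's spine, whose top corners are at (285,260) and (349,260). The neighbours' spine line is at v≈213. I'll cross-check the offset from here.

```bash
python3 - <<'E'
from h import *
o=bot.get_obs();p,R=o['eef_pos'],o['ee_rot']
ex=np.array([.9744,.225,0]);ey=np.array([-.225,.9744,0])
for uv in [(285,260),(349,260),(352,212),(472,212),(291,90),(349,60),(447,66)]:
    a,d=wray(*uv,p,R);X=a+d*(.23-a[2])/d[2];print(uv,ex@X,ey@X)
i=cv2.imread('pics/wrist4.png');cv2.imwrite('pics/wc4.png',cv2.resize(i[180:300,260:500],None,fx=3,fy=3))
E
```

```text
(285, 260) 0.46619809023621883 -0.04704790645620053
(349, 260) 0.4662700516073177 -0.10411446265242982
(352, 212) 0.5112752313198647 -0.10783047271996253
(472, 212) 0.5128992858966616 -0.22726601570160637
(291, 90) 0.6497828358994655 -0.04765999537176889
(349, 60) 0.6942348889811093 -0.11165476609313216
(447, 66) 0.6953404435575877 -0.22838515939241086
```

View pics/wc4.png

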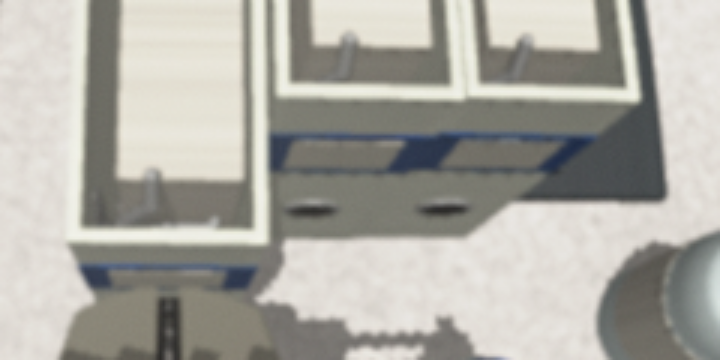

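The wrist view also gives an offset of 45 mm. Now I'll descend, advance to just short of contact, then push most of the way.

```bash
python3 -m jog '{"delta_pos":[[0,0,-0.04],[0,0,-0.08],[0,0,-0.12],[0,0,-0.16],[0,0,-0.19],[0,0,-0.215],[0,0,-0.236],[0,0,-0.236],[0,0,-0.236]],"twist":[[0,0,0],[0,0,0],[0,0,0],[0,0,0],[0,0,0],[0,0,0],[0,0,0],[0,0,0],[0,0,0]]}'
python3 -m jog '{"delta_pos":[[0.0097,0.0022,0],[0.0195,0.0045,0],[0.0292,0.0067,0],[0.0351,0.0081,0],[0.039,0.009,0],[0.0429,0.0099,0],[0.0468,0.0108,0],[0.0507,0.0117,0],[0.0546,0.0126,0],[0.0585,0.0135,0],[0.0624,0.0144,0],[0.0663,0.0153,0],[0.0702,0.0162,0],[0.0731,0.0169,0],[0.0731,0.0169,0],[0.0731,0.0169,0]],"twist":[[0,0,0],[0,0,0],[0,0,0],[0,0,0],[0,0,0],[0,0,0],[0,0,0],[0,0,0],[0,0,0],[0,0,0],[0,0,0],[0,0,0],[0,0,0],[0,0,0],[0,0,0],[0,0,0]]}'
python3 - <<'E'
from h import *
o=bot.get_obs();p=o['eef_pos'];print(p)
ex=np.array([.9744,.225,0]);ey=np.array([-.225,.9744,0]);print(ex@p,ey@p)
for n in ['wrist','top','scene']: cv2.imwrite(f'pics/{n}5.png',bot.get_image(n))
i=cv2.imread('pics/scene5.png');cv2.imwrite('pics/scenec5.png',cv2.resize(i[215:405,215:475],None,fx=3,fy=3,interpolation=cv2.INTER_CUBIC))
E
```

```text
clock: 9.2
eef_pos: [0.4164, 0.0181, 0.1599]
ee_rot: [[0.486, 0.226, -0.844], [0.115, -0.974, -0.195], [-0.866, -0.002, -0.499]]
ft_force: [0.4, -0.1, -0.2]
opening: 0.0005
clock: 10.8
eef_pos: [0.4894, 0.0347, 0.1597]
ee_rot: [[0.487, 0.225, -0.844], [0.114, -0.974, -0.194], [-0.866, -0.001, -0.5]]
ft_force: [0.8, -0.8, -0.1]
opening: 0.0004
[0.4894 0.0347 0.1597]
0.4846569354924178 -0.0763001280513061
```

View pics/wrist5.png

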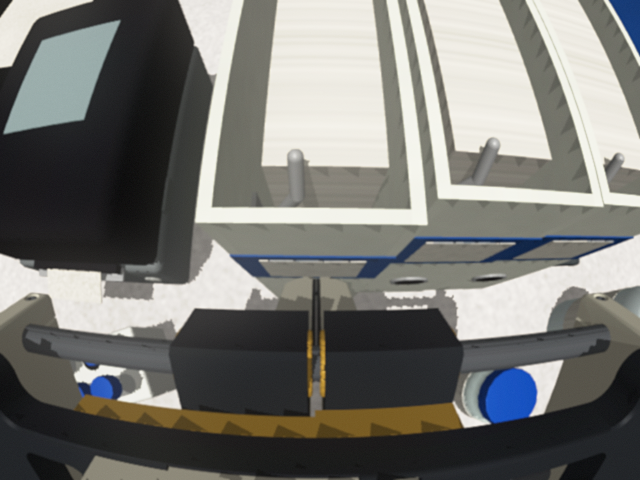

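View pics/scenec5.png

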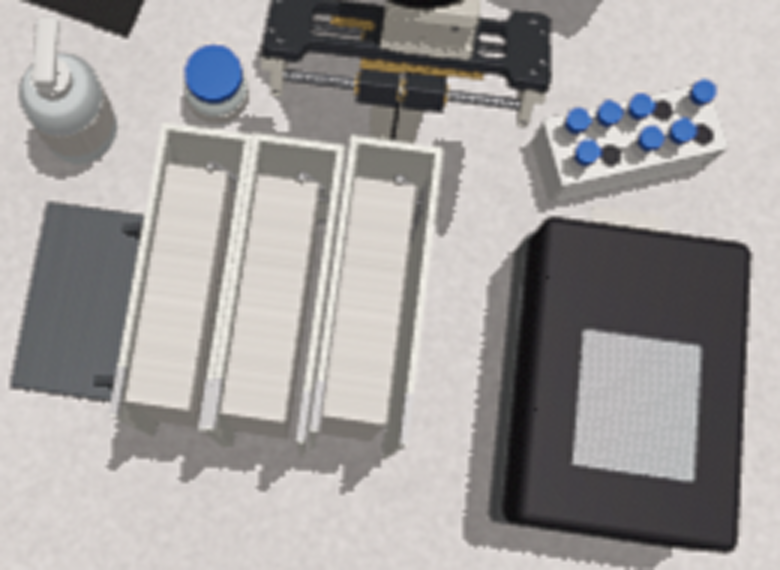

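```bash
cat > m3.py <<'E'
from h import *
import sys
ex=np.array([.9744,.225,0]);ey=np.array([-.225,.9744,0])
S=lambda u,v:("scene",u/3+215-.33,v/3+215-.33)
for k,q in {'slB':(352,138),'slA':(442,150),'nB':(258,138),'nA':(341,149),'eB':(164,127),'backslA':(406,423),'backnA':(302,440)}.items():
    X=plane(*S(*q),.23);print(k,ex@X,ey@X)
o=bot.get_obs();p,R=o['eef_pos'],o['ee_rot']
for uv in [(197,222),(427,224),(440,197),(602,205)]:
    a,d=wray(*uv,p,R);X=a+d*(.23-a[2])/d[2];print(uv,ex@X,ey@X)
E
python3 m3.py
```

```text
slB 0.5064316384788271 -0.10320754177255761
slA 0.5067356963097999 -0.04398698575616235
nB 0.5145434168334929 -0.1641462707787828
nA 0.5147616718061427 -0.10941512625163073
eB 0.5152751520803787 -0.22625418651254
backslA 0.6823722698553146 -0.04809175722931215
backnA 0.7008065551913915 -0.11016429333494172
(197, 222) 0.5051816873911521 -0.04469094965309806
(427, 224) 0.5045412918166072 -0.10401604657873419
(440, 197) 0.5120415608060402 -0.10837906760571453
(602, 205) 0.5116315323451308 -0.16715123856618222
```

About 8 mm remain: 8.2 from the scene view, 7.2 from the wrist view. I'll push in 8 mm more, back off and check.

```bash
python3 -m jog '{"delta_pos":[[0.002,0.0005,0],[0.004,0.0009,0],[0.006,0.0014,0],[0.0077,0.0018,0],[0.0077,0.0018,0],[0.0077,0.0018,0]],"twist":[[0,0,0],[0,0,0],[0,0,0],[0,0,0],[0,0,0],[0,0,0]]}'
python3 -m jog '{"delta_pos":[[-0.02,-0.0045,0],[-0.05,-0.012,0],[-0.08,-0.019,0],[-0.08,-0.019,0.05],[-0.08,-0.019,0.1],[-0.08,-0.019,0.15],[-0.08,-0.019,0.2],[-0.08,-0.019,0.236],[-0.08,-0.019,0.236],[-0.08,-0.019,0.236]],"twist":[[0,0,0],[0,0,0],[0,0,0],[0,0,0],[0,0,0],[0,0,0],[0,0,0],[0,0,0],[0,0,0],[0,0,0]]}'
python3 - <<'E'
from h import *
for n in ['wrist','top','scene']: cv2.imwrite(f'pics/{n}6.png',bot.get_image(n))
i=cv2.imread('pics/scene6.png');cv2.imwrite('pics/scenec6.png',cv2.resize(i[215:405,215:475],None,fx=3,fy=3,interpolation=cv2.INTER_CUBIC))
i=cv2.imread('pics/top6.png');cv2.imwrite('pics/topc6.png',cv2.resize(i[110:300,180:440],None,fx=3,fy=3,interpolation=cv2.INTER_CUBIC))
i=cv2.imread('pics/wrist6.png');cv2.imwrite('pics/wc6.png',cv2.resize(i[40:300,240:500],None,fx=2.3,fy=2.3))
E
```

```text
clock: 11.55
eef_pos: [0.497, 0.0365, 0.1597]
ee_rot: [[0.487, 0.225, -0.844], [0.114, -0.974, -0.194], [-0.866, -0.001, -0.5]]
ft_force: [-0.5, 0.8, 0.1]
opening: 0.0002
clock: 12.55
eef_pos: [0.417, 0.0175, 0.3962]
ee_rot: [[0.489, 0.225, -0.843], [0.114, -0.974, -0.194], [-0.865, -0.001, -0.502]]
ft_force: [-0.2, 0.4, -0.5]
opening: 0.0002
```

View pics/scenec6.png

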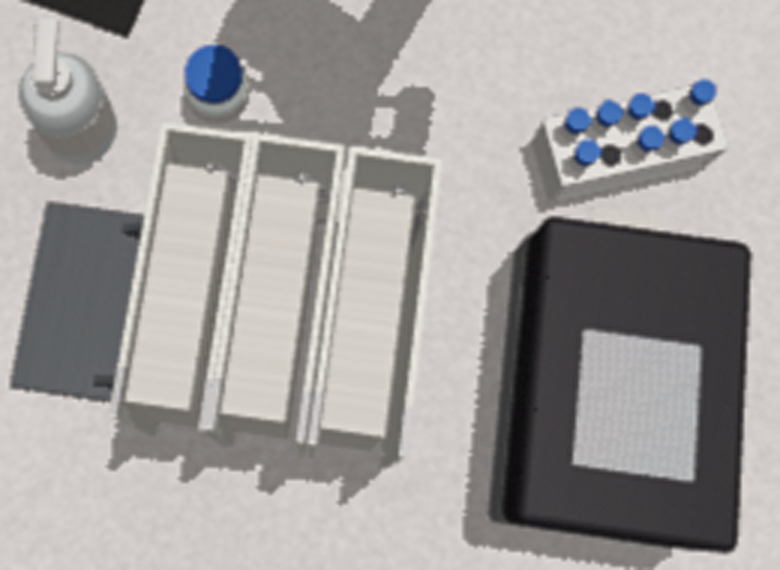

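View pics/topc6.png

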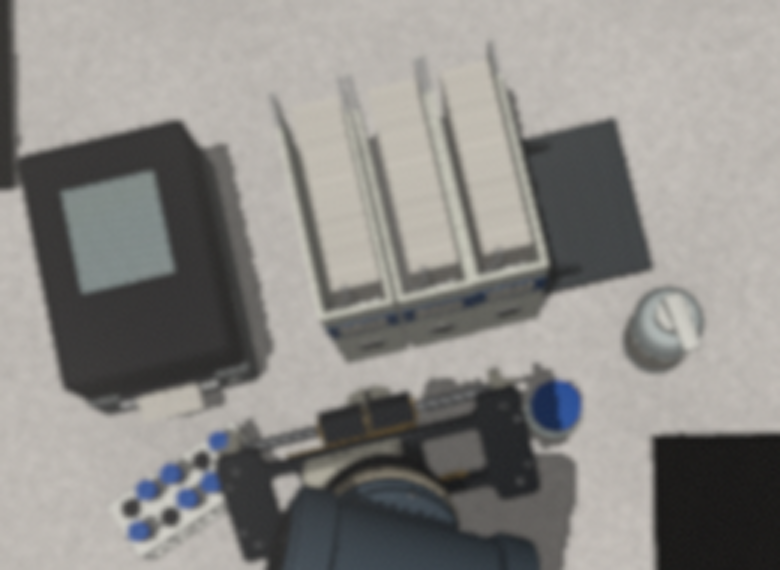

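View pics/wc6.png

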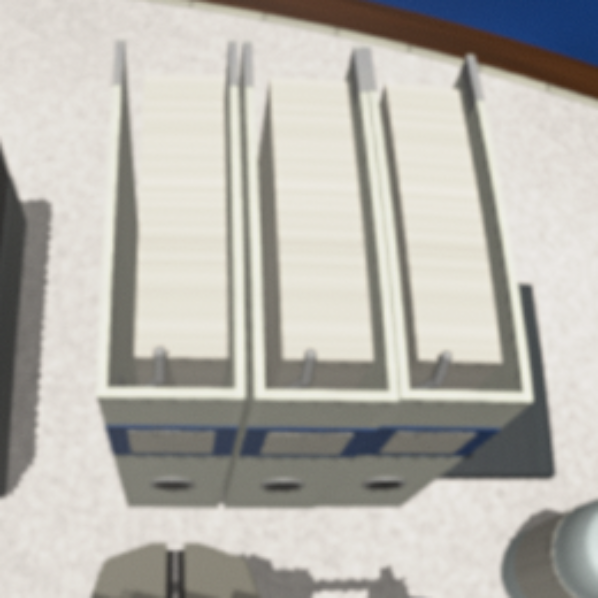

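The spines look in line in all three views. I'll put numbers on the offset, tilt and gap.

```bash
python3 - <<'E'
from h import *
ex=np.array([.9744,.225,0]);ey=np.array([-.225,.9744,0])
T=lambda u,v:("top",u/3+180-.33,v/3+110-.33)
S=lambda u,v:("scene",u/3+215-.33,v/3+215-.33)
for k,q in {'slB':S(348,148),'slA':S(439,161),'nB':S(258,138),'nA':S(341,149),'eB':S(164,127),'tslA':T(323,321),'tslB':T(394,303),'tnA':T(401,302),'tnB':T(474,284),'teB':T(548,265)}.items():
    X=plane(*q,.23);print(k,ex@X,ey@X)
o=bot.get_obs();p,R=o['eef_pos'],o['ee_rot']
for n,u,v,z in [('sl top',101,397,.23),('sl top',244,397,.23),('n top',256,397,.23),('e top',530,398,.23),('sl foot',128,506,0),('sl foot',222,506,0),('n foot',227,506,0),('e foot',402,506,0)]:
    a,d=wray(u/2.3+240,v/2.3+40,p,R);X=a+d*(z-a[2])/d[2];print(n,z,ex@X,ey@X)
# shift of other things first vs last scene picture
a=cv2.imread('pics/scene0.png').astype(int);b=cv2.imread('pics/scene6.png').astype(int)
def bl(i,x0,y0,x1,y1):
    c=i[y0:y1,x0:x1];m=(c[...,0]>c[...,2]+50);y,x=np.nonzero(m);return x.mean()+x0,y.mean()+y0,m.sum()
for r in [(270,225,305,260)]: print(bl(a,*r),bl(b,*r))
E
```

```text
slB 0.5134894864970293 -0.10496986012393757
slA 0.5143585029371477 -0.045162392143948724
nB 0.5145434168334929 -0.1641462707787828
nA 0.5147616718061427 -0.10941512625163073
eB 0.5152751520803787 -0.22625418651254
tslA 0.5114863939507612 -0.05007097432855885
tslB 0.5119459105988454 -0.1072887299245099
tnA 0.5113932785513835 -0.11278728858071524
tnB 0.5114743545755834 -0.17153240151167337
teB 0.5121382187872705 -0.2312385545282174
sl top 0.23 0.5097115316510511 -0.04580639497503175
sl top 0.23 0.5096093988758309 -0.10278751870124135
n top 0.23 0.5096212655697766 -0.10759302683026326
e top 0.23 0.5103914317698627 -0.2250762551499777
sl foot 0 0.5095418383430664 -0.04371079738045675
sl foot 0 0.5094639274851737 -0.10566811954735075
n foot 0 0.5094519381956086 -0.10897033146667151
e foot 0 0.5085089730327339 -0.2276187461682664
(np.float64(285.806338028169), np.float64(238.93661971830986), np.int64(284)) (np.float64(285.4779411764706), np.float64(238.97794117647058), np.int64(272))
```

```bash
python3 - <<'E'
from h import *
o=bot.get_obs();print(o['clock'],o['ft_force'],abs(o['dq']).max());print(bot.sign_off())
E
```

```text
12.7 [ 0.0539  0.6452 -0.0682] 0.004009367962312996
the job is handed in; nothing more can be done
None
```

The slumped file is back upright beside its neighbour with its spine in line, and I handed the job in at 12.7 s of the 58 s allowed. No verdict was reported, so these results are from my own camera checks.

I pushed its top edge towards the row with the half-open fingertips until it dropped onto its foot. Then I pushed its spine in about 45 mm with the closed, tilted fingertips, in two strokes.

**Last checks:**
- **Spine line:** within about 1 mm of the neighbour's in the scene, top and wrist views (limit 7 mm).
- **Gap to file_next:** about 3–6 mm (limit 30 mm).
- **Upright:** the edges at the top and at the foot line up within about 3 mm, which is under 1° of lean (limit 3°).
- **Square to file_next:** within about 1° (limit 5°).
- **Other things:** the other two files, the rack and the bottle look unmoved in the pictures. I measured only the jar, which shifted about 0.3 pixels, with the hand's shadow falling on it.
- **Hand:** clear of everything, about 0.4 m up, with wrist force under 1 N.

**Disagreements:** the views differed by 3–5 mm in absolute position, in line with the calibration, but they agreed on the offset between the files. My first attempt to measure the rack failed because I matched the wrong caps between views. I kept clear of it by its given height instead.

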